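# Third hand at the sprung fence

### The arm

A 6-joint arm with a two-finger parallel gripper is mounted at the origin on a cart in front of the work surface, level with it; the furniture and walls round the work are solid. World frame = base frame: x ahead of the robot, y to its left, z up, the work surface at z = 0. Lengths are in mm, angles in rad, forces in N, time in s.
With the tool pointing down it reaches from about 350 to 875 mm from the base axis. Payload 15.5 kg.
Tool frame: the origin (TCP) lies midway between the tips of the shut fingers; the grasp point (between the pads) lies 19 mm behind it; z points along the fingers, x is the direction in which the jaws open and shut, and the axes are right-handed (so a half turn about z gives the same grasp; the last joint's range is limited). The gripper opens to 85 mm and grips with 20 to 120 N. Pads are 22 mm wide; open, the fingers measure 114 mm over their backs; the gripper's body (76 mm by 85 mm) begins 54 mm behind the grasp point. The pads swing forward as they close: fully open they stand 13 mm farther back than shut.
Start: joints at [1.103, 0.494, 1.345, -0, 1.302, -0.096], TCP at [227.053, 582.3, 194.377] pointing down, gripper open.
Joint ranges: [-2.91, 2.91], [-0.82, 2.16], [0.22, 2.67], [-1.22, 4.37], [0.12, 2.79], [-3.08, 3.08]. Speed limits (rad/s): [1.89, 1.89, 2.57, 3.01, 3.01, 3.01].

### API

Orientations are given as [roll, pitch, yaw] about the fixed x, y, z axes, in that order (R = Rz(yaw) Ry(pitch) Rx(roll)).
In Python, from plant import bot gives the robot as it stands.
- The arm moves only by the tool jog_arm, never from a script. Its argument "commands" is a list of rows, each an object with "gripper": the finger opening in mm, from 0 to 85.4; "xyz": the shift along the tool's x, y, z in mm, a list of three; "twist": the turn, a rotation vector about the tool's x, y, z in degrees, a list of three. A call has 1 to 20 rows; each row is the pose to reach, as a shift and turn from the pose commanded when the call began, along the tool's axes at that moment; what a row does not reach only later rows make up. A row lasts 1/12 s, in which the tool goes at most 41.7 mm and 7.16 degrees, less where a joint would pass 70% of its speed; a pose out of reach is approached as far as the arm can. A call with a gripper value outside its range is refused whole. The fingers move at their own pace and stop on an object; "squeeze" is the grip in N (left out, the last holds). Time passes only in rows, so rows that repeat a pose let the fingers close. It gives the time, the measured TCP pose, the force and the opening at its end, in the units of the state.
- bot.get_obs(): the state, without advancing time (a new reading comes with each control period).
- bot.read_camera(name): name is "scene" or "top" or "wrist"; returns (picture, depth): 480x640x3 uint8, red, green, blue; 480x640 float32, mm along the optical axis (not along the pixel's ray), 0 where there is no reading.
- bot.camera_info(name): a dict with "K" (3x3 intrinsics, pixels), "eye" and "rotation" of the camera in the world; the wrist camera has in their place "tool_from_camera" (4x4, takes a point from camera to tool coordinates, whose origin is the TCP and whose axes are the tool frame's). Camera axes: x right, y down, z forward; pixel columns grow to the right and rows downward; lengths in mm; the calibration is good to about 2 mm. A picture is of the moment at which its call begins: read the wrist's pose just before it. camera_info takes no time and is no camera call.
- bot.job_done(): hands the job in, once; it reports no verdict.
Trained networks look in the newest picture that a camera, given by its name, has taken for a name from the list of things; names that differ only in an ending like _2 or _b are one class to them, and where a whole thing is asked for, a point or a joint stands for the part that bears it (a point fixed in the world has none). Each returns a list of dicts, best first, with "confidence" (0 to 1); they miss things now and then, are a little off and sometimes report something else, mostly with a low value. They report only what shows in the picture. A call takes as long as a camera call. They do not tell look-alikes from the thing itself.
- bot.outline_of(camera, thing): "region" (480x640 bool, what is visible of it) and "centre" ([column, row] in pixels, amid what is visible of it).
The state is a dict: "clock": time; "q": joint angles; "joint_vel": joint speeds; "joint_torque": joint torques, N m; "tool_pos": TCP position; "orientation": TCP orientation; "force": force on the tool from outside, world axes, zero at the start; "moment": the same for the moment, N m; "finger_gap": finger opening in mm.
Only numpy, scipy, OpenCV 4.12 (cv2) and the standard library are available. Lean on these libraries where they do the work, as an engineer would, in place of code of your own. Each camera call takes 0.05 s, during which the arm holds its last target. There are 200 camera calls.

### The job

Pick up the aluminium bracket by its rib and set it flat on the bed of the assembly jig, upright plate towards the fence and still clear of it; then gently slide it along the bed squarely and centrally against the spring-backed fence, and push the fence back until its pointer stands between the two ridges of the gauge strip, never as far as the fence's end stop. Finish while holding it there with that steady push, as a third hand for the colleague who will drive the screws: the program ends without letting go. Leave everything else on the worktop where it is.

Things in the scene. Friction and masses are not known exactly. Their poses are not given: they have to be found in the camera images.
- bracket_grip (a point): Point in the rib of the loose aluminium bracket (0.22 kg), 30 mm above its underside, over the middle of the 80 x 56 x 8 mm sole. The rib is 12 mm thick (y), its top 46 mm above the underside; it reaches 25 mm behind this point and 32 mm ahead to the upright front plate (56 wide, 8 thick, 46 high). x points to the front plate, z up.
- bracket_face (a point): Centre of the outer face of the bracket's front plate, the face with two 5 mm screw holes: 40 mm ahead (+x) of bracket_grip and 7 mm lower, 23 mm above the underside. Axes as bracket_grip. This face goes against the fence.
- jig: Jig screwed to the worktop: grey bed plate 240 x 100 x 12 mm, origin at the centre of its underside (bed top at z = 12 mm), x along the bed towards the fence. The bed is bare from x = -120 to +30 mm, the fence face at rest; a fixed block 58 mm high stands at x = 78 to 96. The gauge strip with two dark ridges lies beside the fence at the +y edge, x = 16 to 78, y = 37 to 49 mm.
- fence_face (a point): Centre of the fence face that looks to the open bed (-x of the jig), 23 mm above the bed, 35 mm above the worktop; moves with the fence. The fence is a steel plate 56 mm wide (as wide as the bracket), 8 mm thick, its top 46 mm above the bed, with two slots 16 mm wide for the screws. Axes as the jig; x is the push direction.
- fence (a joint): How far the fence has been pushed back, m: 0 at rest, end stop at 0.032. Springs resist with about 2.2 N at the start and 4.5 N more per 10 mm. The pointer on the fence's +y side stands between the two ridges at 0.008 to 0.020 (about 6 to 11 N); the middle is 0.014 (8.5 N).
- microscope_top (a point): Obstacle: top of the post, 276 mm above the worktop, of the fixed stereo microscope to the right of the jig; its highest point. The instrument reaches 230 mm nearer the robot (eyepieces 250 mm high), 40 mm beyond and 125 mm sideways. Pass it with the fingertips above the post and 0.45 to 0.5 m from the base: wall cabinets hang over the back of the worktop, 0.64 m up.
- loupe: Bystander: folding loupe, 27 x 64 x 12 mm, lies between the robot and the bracket; origin at its underside.
- petri_dish: Bystander: small petri dish, 65 mm across, 17 mm high, behind the jig; origin at its underside.
- tape_roll: Bystander: roll of white tape, 58 mm across, 19 mm high, behind the jig on the right; origin at its underside.
- cover_box: Bystander: small box of cover glasses, 35 x 29 x 18 mm, behind the jig; origin at its underside.
Mind the look-alikes: they are no part of the job. Leave any turquoise or yellow look-alike of the part that bears bracket_grip alone.

How it is judged (in metres and radians):
On the way, in this order (a step that is already met when the one before it is completed fails the run):
1. the bracket is lifted off the worktop (height (world z) of bracket_grip above 0.06 m and contact force between the fingers and bracket above 0.5 N), for 0.1 s.
2. it lies flat on the bed, upright plate towards the fence and clear of it, roughly in line (angle between bracket_grip's own z axis and vertical below 0.06 rad and angle between the x axis of bracket_grip and the x axis of jig, either way round below 0.2 rad and z of bracket_grip in the frame of jig between 0.0385 and 0.0455 m and x of bracket_face in the frame of jig between -0.07 and 0.0285 m and y of bracket_face in the frame of jig between -0.02 and 0.02 m and horizontal distance between bracket_face and fence_face below 0.1 m and contact force between bracket and fence below 0.3 N), for 0.1 s.
At the end, for the whole second after the job is handed in: Through the last second the fingers still hold or push the still bracket; it lies flat on the bed, against the fence, square within 0.08 rad, centred within 5 mm; the fence is pushed back 8 to 20 mm (pointer between the ridges) with 5 to 12.5 N (angle between bracket_grip's own z axis and vertical below 0.06 rad and angle between the x axis of bracket_grip and the x axis of jig, either way round below 0.08 rad and z of bracket_grip in the frame of jig between 0.0385 and 0.0455 m and value of joint fence between 0.008 and 0.02 m and contact force between bracket and fence between 5 and 12.5 N and y of bracket_face in the frame of fence_face between -0.005 and 0.005 m and distance between bracket_face and fence_face below 0.009 m and contact force between the fingers and bracket above 1 N and linear speed of bracket below 0.01 m/s); the arm keeps its last pose, push and grip.
It fails at once if the fence is driven (almost) to its end stop (value of joint fence above 0.029 m).
It fails at once if the bracket is struck or pressed hard against the fence (contact force between bracket and fence above 25 N).
It fails at once if a bystander (loupe, petri dish, tape, cover glass box) is disturbed (distance of any of loupe, petri_dish, tape_roll, cover_box from where it was at the start of the episode above 0.02 m).
It also fails if it takes over 48 s, if anything falls off the work surface, if the arm or the gripper's body presses on something with over 40 N, if the wrist force passes 120 N, or if a joint passes its speed limit or range.

## Working session

There is one attempt and no reset: what is moved stays moved. The work goes in short steps, Python scripts to look and compute and a tool call to move; the robot and the scene stay as the last step left them, time stands still between calls to the robot, and variables do not carry over. Pictures are saved under pics/ and viewed, about 8 in all and at most 12, crops included, and the job is handed in when it is done.

Besides the shell and the picture viewer there is one more tool, called after "Request:" by a JSON object that holds its "name" and its "arguments". jog_arm: Moves the arm, as the interface text tells. Its arguments: {"type":"object","properties":{"commands":{"type":"array","items":{"type":"object","properties":{"gripper":{"type":"number"},"xyz":{"type":"array","items":{"type":"number"}},"twist":{"type":"array","items":{"type":"number"}}}}},"squeeze":{"type":"number"}},"required":["commands"]}

```bash
mkdir -p pics; ls; cat > h.py <<'E'
import numpy as np, cv2
from scipy.spatial.transform import Rotation as R
from plant import bot
def cam(n):
    i=bot.camera_info(n); K=np.array(i["K"])
    if "eye" in i: return K,np.array(i["rotation"]),np.array(i["eye"])
    o=bot.get_obs(); T=np.eye(4); T[:3,:3]=R.from_euler("xyz",o["orientation"]).as_matrix(); T[:3,3]=o["tool_pos"]
    T=T@np.array(i["tool_from_camera"]); return K,T[:3,:3],T[:3,3]
def cloud(d,K,Rm,e):
    v,u=np.mgrid[:480,:640]; p=np.stack([(u-K[0,2])/K[0,0]*d,(v-K[1,2])/K[1,1]*d,d],-1)
    return p@Rm.T+e
def proj(p,K,Rm,e):
    c=(np.asarray(p)-e)@Rm; return (c@K.T)[...,:2]/c[...,2:]
def save(n,im): cv2.imwrite(f"pics/{n}.png",im[...,::-1])
E
python3 - <<'E'
from h import *
np.set_printoptions(precision=1,suppress=True)
o=bot.get_obs(); print(o)
for n in ["scene","top"]:
    c=cam(n); im,d=bot.read_camera(n); save(n,im); np.savez(f"{n}.npz",im=im,d=d); P=cloud(d,*c); print(n,c[2],c[1])
    for t in ["bracket_grip","jig","fence","microscope_top","loupe","petri_dish","tape_roll","cover_box"]:
        for r in bot.outline_of(n,t):
            m=r["region"]&(d>0); q=P[m]; print(t,round(r["confidence"],2),np.array(r["centre"]),m.sum(),np.median(q,0) if len(q) else 0,*(np.percentile(q,[2,98],0) if len(q) else []), im[m].mean(0) if len(q) else 0)
E
```

```text
pics
{'clock': 0.0, 'q': array([ 1.1,  0.5,  1.3, -0. ,  1.3, -0.1]), 'joint_vel': array([-0., -0.,  0., -0., -0., -0.]), 'joint_torque': array([ -0. , -88.2, -38.4,  -0. ,   0. ,   0. ]), 'tool_pos': array([226.9, 581.9, 193.8]), 'orientation': array([-3.1,  0. ,  1.2]), 'force': array([0.1, 0.1, 0.1]), 'moment': array([ 0., -0.,  0.]), 'finger_gap': 85.68832934053623}Traceback (most recent call last):
  File "<stdin>", line 5, in <module>
  File "h.py", line 11, in cloud
    return p@Rm.T+e
           ~~~~~~^~
ValueError: operands could not be broadcast together with shapes (480,640) (3,)
```

```bash
sed -i 's/return K,np.array(i\["rotation"\]),np.array(i\["eye"\])/r=np.array(i["rotation"]); return K,(r if r.ndim==2 else R.from_euler("xyz",r).as_matrix()),np.array(i["eye"])/' h.py
python3 - <<'E'
from h import *
np.set_printoptions(precision=1,suppress=True)
print(bot.camera_info("top")["rotation"])
for n in ["scene","top"]:
    c=cam(n); im,d=bot.read_camera(n); save(n,im); np.savez(f"{n}.npz",im=im,d=d); P=cloud(d,*c); print(n,c[2],c[1].tolist())
    for t in ["bracket_grip","jig","fence","microscope_top","loupe","petri_dish","tape_roll","cover_box"]:
        for r in bot.outline_of(n,t):
            m=r["region"]&(d>0); q=P[m]; print(t,round(r["confidence"],2),np.array(r["centre"]),m.sum(),np.median(q,0) if len(q) else 0,*(np.percentile(q,[2,98],0) if len(q) else []), im[m].mean(0) if len(q) else 0)
s=np.hstack([cv2.resize(np.load(f"{n}.npz")["im"],(800,600))[:, :] for n in ["scene"]]); save("scene8",s)
E
```

```text
[-2.9  0.  -1.6]
scene [-111.1 -194.   755.8] [[0.5348434368175639, -0.5213086832392465, 0.6649659802369888], [-0.844885226926407, -0.32012322163901463, 0.42859080285159173], [-0.01055705520920458, -0.7910489110964134, -0.6116618092038186]]
bracket_grip 0.9 [182.2 276.1] 885 [373.7 532.4  15.3] [342.4 492.1   0.7] [413.5 572.1  45.8] [24.5 94.8 84.9]
bracket_grip 0.86 [266.9 266. ] 782 [516.  396.2  14.5] [475.  371.4   1.2] [552.  430.2  45.6] [127.3 121.6 107.9]
bracket_grip 0.59 [225.1 248.6] 758 [512.1 531.2   8.3] [476.4 485.5  -2.1] [553.4 573.   45.5] [153.8 134.6  25.5]
jig 0.7 [320.3 303.5] 4003 [477.2 214.5  11.1] [366.4 168.    1. ] [586.3 273.4  57.1] [107.2 104.9  98. ]
fence 0.69 [330.7 283. ] 397 [516.5 217.4  34.5] [512.7 191.8  11.3] [553.2 254.9  58. ] [94.  88.  80.3]Traceback (most recent call last):
  File "<stdin>", line 7, in <module>
ValueError: it knows: bracket_face, bracket_grip, cover_box, fence, fence_face, jig, loupe, petri_dish, tape_roll
```

View pics/scene.png

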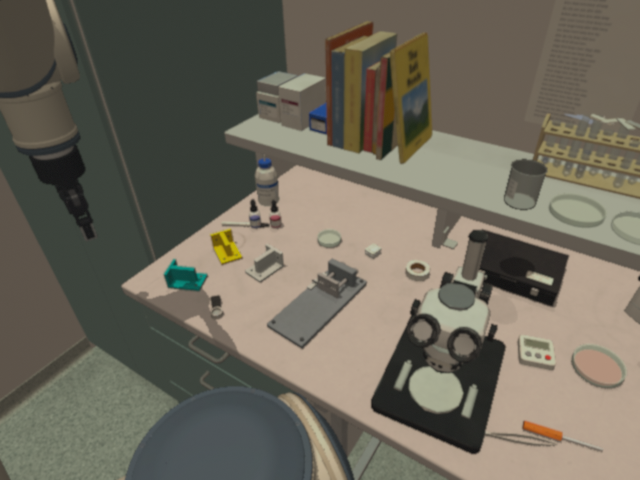

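The scene picture shows three brackets: turquoise at (185,276), yellow at (226,247) and bare aluminium at (267,265). The aluminium one fits the description. The jig is at (320,303), the loupe at (216,305), the microscope at (445,340), and the petri dish, cover box and tape at (329,239), (373,251) and (418,270).

```bash

python3 - <<'E'
from h import *
np.set_printoptions(precision=1,suppress=True)
for n in ["top","wrist"]:
    c=cam(n); im,d=bot.read_camera(n); save(n,im); np.savez(f"{n}.npz",im=im,d=d,K=c[0],R=c[1],e=c[2]); P=cloud(d,*c); print(n,c[2],c[1].tolist())
    for t in ["bracket_grip","jig","fence","loupe","petri_dish","tape_roll","cover_box"]:
        for k,r in enumerate(bot.outline_of(n,t)):
            m=r["region"]&(d>0); q=P[m]; print(t,round(r["confidence"],2),np.array(r["centre"]),m.sum(),np.median(q,0) if len(q) else 0,*(np.percentile(q,[2,98],0) if len(q) else []), im[m].mean(0) if len(q) else 0)
            np.save(f"m_{n}_{t}_{k}.npy",r["region"])
E
```

```text
top [ 209.9  221.4 1550.5] [[-0.0243123356058741, -0.971886377297298, 0.23419175895261873], [-0.9997019190753488, 0.024158859766842726, -0.0035245555507913418], [-0.0022323383372448713, -0.23420764103397684, -0.972184034813804]]
bracket_grip 0.94 [209.8 264.3] 631 [512.2 531.4  10.1] [477.8 490.6  -0.1] [548.6 568.6  50.8] [178.3 175.2  84.3]
bracket_grip 0.81 [204.9 313.4] 642 [377.1 537.8  10. ] [342.8 498.5   1.5] [412.4 575.7  49.5] [ 86.9 145.2 131.3]
bracket_grip 0.57 [256.6 263.5] 605 [513.  402.8   9.6] [473.  378.7   0.2] [550.  432.1  50. ] [176.4 175.7 160.7]
jig 0.76 [318.1 275.2] 3106 [481.4 225.3  12.5] [368.7 175.    4.1] [598.1 275.3  59.4] [147.  145.4 136. ]
fence 0.59 [320.8 259.4] 163 [516.7 222.8  42. ] [511.7 196.    9.1] [544.7 249.9  62.9] [146.5 140.7 129.7]
loupe 0.55 [255.7 324.7] 180 [351.2 414.1   9.7] [328.1 390.6   0.3] [374.9 439.5  18.5] [129.4 126.  113.8]
petri_dish 0.61 [280.1 203.4] 391 [693.2 332.4  15.9] [663.8 304.5   6.2] [723.3 359.   23. ] [177.1 178.9 162.5]
tape_roll 0.59 [367.2 201.6] 272 [695.1  81.5  16. ] [670.7  54.9  -2.6] [725.  107
[... 340 characters left out ...]
8  23.7] [183.2 183.9 171.8]
wrist [163.5 607.5 374. ] [[0.3647726192435252, 0.8955669903209769, 0.25475616204057405], [0.931096603624138, -0.35078693771690916, -0.10003818794233482], [-0.00022576494595539197, 0.27369378906840075, -0.9618168530731661]]
bracket_grip 0.79 [333.6 334.8] 3092 [373.1 543.   21.6] [342.3 496.7   1.3] [407.3 581.8  47.1] [ 38.8 123.9 111.6]
bracket_grip 0.34 [122.1 456.7] 1953 [444.4 211.2  12.3] [404.9 180.9  11. ] [487.1 241.   13.9] [148.4 145.5 138.3]
jig 0.77 [121.7 456.3] 1954 [444.6 210.9  12.3] [404.5 180.3  11. ] [487.2 240.6  13.9] [148.7 145.7 138.5]
loupe 0.62 [234.  352.2] 828 [355.4 422.1  11.6] [332.8 397.1   1.6] [377.  443.9  13.5] [84.2 78.7 70.9]
```

View pics/top.png

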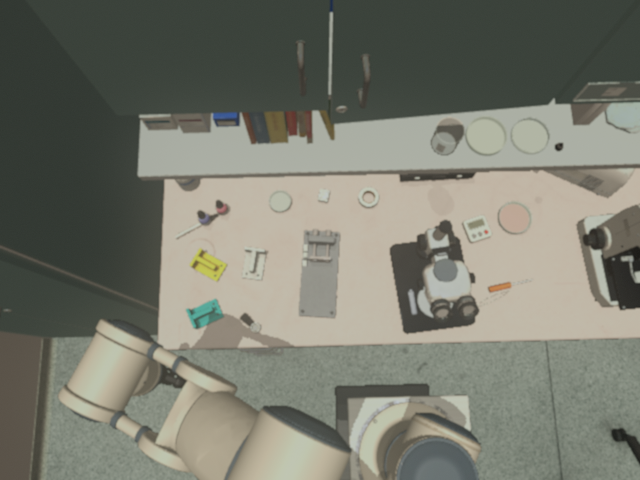

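The top picture agrees: aluminium bracket at (255,263), yellow at (208,264), turquoise at (205,314), and the jig at (319,273) with its fence at (320,250). No obstacle stands between the aluminium bracket and the jig. Next I'll work out a viewing pose above the bracket.

```bash

python3 - <<'E'
from h import *
np.set_printoptions(precision=3,suppress=True)
o=bot.get_obs(); Rt=R.from_euler("xyz",o["orientation"]).as_matrix(); print(Rt,o["orientation"],o["q"]); print(bot.camera_info("wrist")["tool_from_camera"])
z=np.load("top.npz"); P=cloud(z["d"],z["K"],z["R"],z["e"])
for f in ["bracket_grip_2","jig_0"]:
    m=np.load(f"m_top_{f}.npy"); q=P[m&(z["d"]>0)]; q=q[(q[:,2]>-5)&(q[:,2]<70)]
    print(f,cv2.minAreaRect(q[:,:2].astype(np.float32)))
# target TCP for viewing
tgt=np.array([470,400,200.]); print("delta tool", Rt.T@(tgt-o["tool_pos"]))
im=z["im"]; save("crop",cv2.resize(im[225:330,180:350],None,fx=4.5,fy=4.5,interpolation=2))
E
```

```text
[[ 0.363  0.932 -0.   ]
 [ 0.932 -0.363 -0.   ]
 [-0.    -0.    -1.   ]] [-3.142  0.     1.199] [ 1.103  0.494  1.346  0.     1.303 -0.095]
[[   1.      -0.001   -0.001    0.362]
 [   0.002    0.962    0.274  -68.352]
 [   0.      -0.274    0.962 -179.591]
 [   0.       0.       0.       1.   ]]
bracket_grip_2 ((512.3016357421875, 406.0798034667969), (55.869544982910156, 80.36222839355469), 82.01126861572266)
jig_0 ((487.64599609375, 225.01809692382812), (99.7254867553711, 247.87840270996094), 85.13429260253906)
delta tool [-81.555 292.574  -5.637]
```

View pics/crop.png

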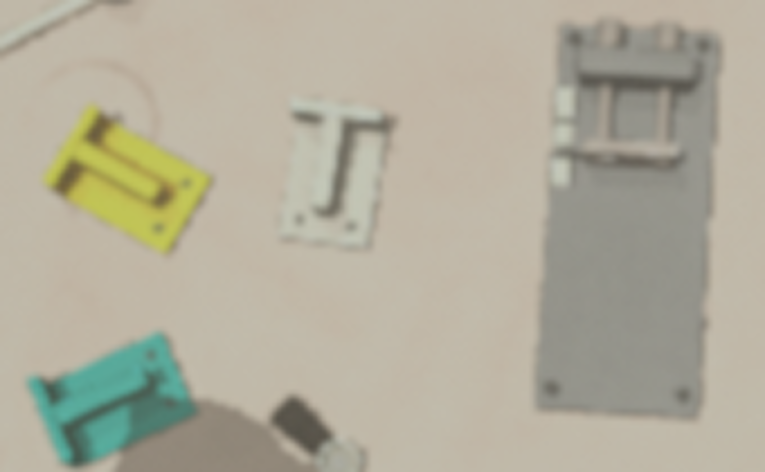

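Confirmed in the crop: the bare aluminium bracket (crop 335,170; top 255,263) has its front plate towards +x at about -8°. The jig lies at about -5°. Moving the wrist over to look closer.

Request:
{"name": "jog_arm", "arguments": {"commands": [{"xyz": [-80, 290, 0], "twist": [0, 0, -13], "gripper": 55}, {"xyz": [-80, 290, 0], "twist": [0, 0, -13], "gripper": 55}, {"xyz": [-80, 290, 0], "twist": [0, 0, -13], "gripper": 55}, {"xyz": [-80, 290, 0], "twist": [0, 0, -13], "gripper": 55}, {"xyz": [-80, 290, 0], "twist": [0, 0, -13], "gripper": 55}, {"xyz": [-80, 290, 0], "twist": [0, 0, -13], "gripper": 55}, {"xyz": [-80, 290, 0], "twist": [0, 0, -13], "gripper": 55}, {"xyz": [-80, 290, 0], "twist": [0, 0, -13], "gripper": 55}, {"xyz": [-80, 290, 0], "twist": [0, 0, -13], "gripper": 55}, {"xyz": [-80, 290, 0], "twist": [0, 0, -13], "gripper": 55}, {"xyz": [-80, 290, 0], "twist": [0, 0, -13], "gripper": 55}, {"xyz": [-80, 290, 0], "twist": [0, 0, -13], "gripper": 55}, {"xyz": [-80, 290, 0], "twist": [0, 0, -13], "gripper": 55}]}}

```text
clock: 2.13
tool_pos: [467.2, 403.2, 194.4]
orientation: [-3.141, -0.0, 1.427]
force: [-0.2, -0.6, 0.1]
finger_gap: 54.8
```

```bash
cat > look.py <<'E'
import sys
from h import *
np.set_printoptions(precision=2,suppress=True)
tag=sys.argv[1]; n=sys.argv[2] if len(sys.argv)>2 else "wrist"
c=cam(n); o=bot.get_obs(); im,d=bot.read_camera(n); save(tag,im); P=cloud(d,*c)
print(o["clock"],o["tool_pos"],np.degrees(o["orientation"]),o["force"],o["finger_gap"])
D=dict(im=im,d=d,K=c[0],R=c[1],e=c[2])
for t in ["bracket_grip","jig","fence"]:
    for k,r in enumerate(bot.outline_of(n,t)):
        m=r["region"]; q=P[m&(d>0)]; D[f"{t}_{k}"]=m
        rect=lambda a: cv2.minAreaRect(a[:,:2].astype(np.float32)) if len(a)>5 else None
        print(t,round(r["confidence"],2),np.array(r["centre"]),m.sum(),np.percentile(q,[2,50,98],0).round(1).tolist(), im[m].mean(0))
        if t=="bracket_grip":
            print("  top",rect(q[(q[:,2]>38)&(q[:,2]<70)]))
            print("  all",rect(q))
np.savez(f"{tag}.npz",**D)
E
python3 look.py w1
```

```text
2.1333 [467.23 403.21 194.44] [-179.99   -0.     81.78] [-0.23 -0.58  0.09] 54.83764108665501
bracket_grip 0.84 [449.4  98.1] 6094 [[346.7, 497.0, 4.2], [380.2, 542.6, 9.1], [415.9, 577.4, 47.1]] [ 37.37 118.16 106.2 ]
  top ((379.9190673828125, 543.735595703125), (56.04304885864258, 65.4834976196289), 23.98015594482422)
  all ((382.03192138671875, 548.94775390625), (65.05814361572266, 103.6505126953125), 23.430938720703125)
bracket_grip 0.68 [329.1 255.6] 4121 [[475.8, 377.7, 6.5], [517.8, 407.0, 8.8], [553.1, 435.8, 47.1]] [128.62 123.6  110.78]
  top ((522.2078857421875, 407.0177307128906), (55.41471481323242, 65.45852661132812), 78.21138763427734)
  all ((525.4752197265625, 405.6929016113281), (55.96348571777344, 102.03057098388672), 80.44699096679688)
bracket_grip 0.68 [446.4 233.4] 4575 [[478.6, 490.6, 6.0], [514.0, 535.8, 9.1], [552.6, 571.2, 47.1]] [154.   143.09  39.43]
  top ((518.018310546875, 536.5401611328125), (65.23200988769531, 55.80469512939453), 58.70386505126953)
  all ((522.2197265625, 540.2510375976562), (110.1674575805664, 62.34177780151367), 54.063819885253906)
jig 0.76 [161.8 229.7] 18272 [[371.0, 179.9, 9.2], [466.9, 231.6, 12.5], [568.9, 280.5, 58.3]] [86.52 84.6  79.8 ]
fence 0.84 [159.  285.9] 1704 [[513.6, 197.4, 15.3], [518.2, 227.8, 35.8], [560.0, 258.0, 59.1]] [87.55 80.93 74.07]
```

View pics/w1.png

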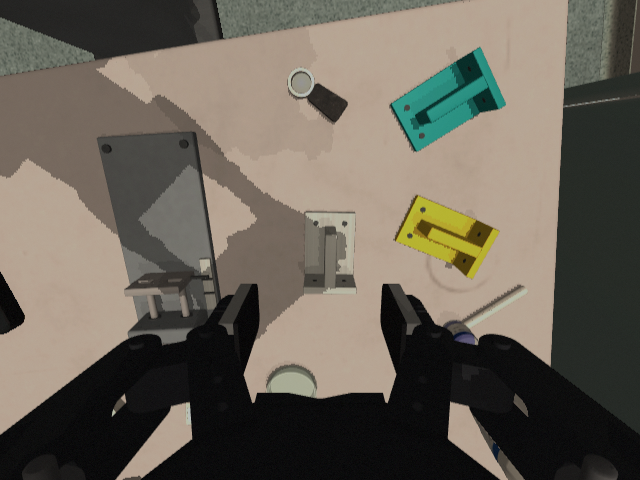

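The wrist picture shows the aluminium bracket at (330,250), with its plate lower in the image (away from the robot), and the jig at (160,230) with the fence at (160,285). Next a finer fit of both.

```bash
cat > fit.py <<'E'
import sys
from h import *
from scipy.optimize import minimize
np.set_printoptions(precision=2,suppress=True)
def ax(a,flip=0):
    (c,s,t)=cv2.minAreaRect(a[:,:2].astype(np.float32)); t=t if s[0]>s[1] else t+90
    t=(t+90)%180-90; return np.array(c),sorted(s)[::-1],t
def bracket(P,m,d):
    q=P[cv2.erode(m.astype(np.uint8),np.ones((2,2)))>0]; q=q[q[:,2]>-5]
    S=q[(q[:,2]>5)&(q[:,2]<11.5)]; T=q[(q[:,2]>44)&(q[:,2]<50)]
    print(" sole",ax(S))
    # T-shaped top: rib x -25..32 |y|<6, plate 32..40 |y|<28, in the bracket frame; fit by signed area distance
    def sd(p):
        b=lambda x0,x1,h: np.hypot(np.maximum(np.maximum(x0-p[:,0],p[:,0]-x1),0),np.maximum(abs(p[:,1])-h,0))
        return np.minimum(b(-25,34,6),b(32,40,28))
    def f(v):
        c,s=np.cos(v[2]),np.sin(v[2]); p=(T[:,:2]-v[:2])@np.array([[c,-s],[s,c]])
        # also reverse: model samples to data
        g=[(x,y) for x in np.arange(-25,33,3) for y in (-5.5,5.5)]+[(x,y) for x in (33,36,39.5) for y in np.arange(-28,29,4)]
        g=np.array(g)@np.array([[c,-s],[s,c]]).T+v[:2]
        from scipy.spatial import cKDTree
        return (np.minimum(sd(p),5)**2).mean()+(np.minimum(cKDTree(T[:,:2]).query(g)[0],5)**2).mean()
    c,s,t=ax(T); v=None
    for t0 in np.radians([-5,-10]):
        r=minimize(f,[q[:,0].mean()-2,q[:,1].mean(),t0],method="Nelder-Mead",options=dict(xatol=.01,fatol=1e-4,maxiter=600,initial_simplex=None))
        if v is None or r.fun<v.fun: v=r
    print(" Tfit grip xy",v.x[:2],"deg",np.degrees(v.x[2]),"cost",v.fun,"topz",np.median(T[:,2]),"n",len(T))
    return v.x
if __name__=="__main__":
    z=np.load(sys.argv[1]+".npz"); d=z["d"]; P=cloud(d,z["K"],z["R"],z["e"]); k=int(sys.argv[2])
    bracket(P,z[f"bracket_grip_{k}"]&(d>0),d)
    J=(z["jig_0"]|z["fence_0"])&(d>0); q=P[J]
    print("jig",ax(q[(q[:,2]>5)&(q[:,2]<70)])); B=q[abs(q[:,2]-12.5)<2]; print("bed",ax(B),np.median(B[:,2]))
    a=np.radians(-4.9); M=np.array([[np.cos(a),-np.sin(a)],[np.sin(a),np.cos(a)]])
    b=B[:,:2]@M; # jig-aligned
    for e,k in ((1,0),(-1,0),(1,1),(-1,1)):   # edge lines
        o=1-k; lo,hi=np.percentile(b[:,o],[10,60 if o==0 else 90]); bins=np.linspace(lo,hi,16); pts=[]
        for i in range(15):
            w=b[(b[:,o]>=bins[i])&(b[:,o]<bins[i+1]),k]
            if len(w)>5: pts.append([(bins[i]+bins[i+1])/2, e*np.sort(e*w)[-2]])
        pts=np.array(pts); l=np.polyfit(pts[:,0],pts[:,1],1); print("edge",e,"xy"[k],"median",np.median(pts[:,1]),"slope deg",np.degrees(l[0]))
    F=q[(q[:,2]>20)&(q[:,2]<56)]; F=F[F[:,0]<530]; f=F[:,:2]@M; lo=f[(f[:,0]<f[:,0].min()+15)]
    print("fence y range (jig-aligned)",np.percentile(lo[:,1],[.5,99.5]),"x face",np.percentile(lo[:,0],[1,10,50,90]))
    T=F[(F[:,2]>55)]; 
E
python3 fit.py w1 1
```

```text
sole (array([511.56, 408.69]), [72.57159423828125, 54.44395446777344], -9.070198059082031)
 Tfit grip xy [514.56 407.41] deg -9.643420909462051 cost 0.3322737315348549 topz 46.10986063113813 n 987
jig (array([481.02, 226.56]), [230.2285614013672, 101.16320037841797], -4.8098297119140625)
bed (array([471.17, 227.45]), [210.04078674316406, 100.49739837646484], -4.9804840087890625) 12.251289377613034
edge 1 x median 543.8902019153231 slope deg 0.05731546815419082
edge -1 x median 346.173520771898 slope deg 0.4027479963546299
edge 1 y median 316.384837126053 slope deg -0.09210728144417611
edge -1 y median 217.9650532377127 slope deg 0.35509554256431214
fence y range (jig-aligned) [239.4  314.33] x face [494.14 494.49 494.91 498.37]
```

Request:
{"name": "jog_arm", "arguments": {"commands": [{"xyz": [11, 46, 0], "twist": [0, 0, 1.2]}, {"xyz": [11, 46, 40], "twist": [0, 0, 1.2]}, {"xyz": [11, 46, 80], "twist": [0, 0, 1.2]}, {"xyz": [11, 46, 120], "twist": [0, 0, 1.2]}, {"xyz": [11, 46, 120], "twist": [0, 0, 1.2]}, {"xyz": [11, 46, 120], "twist": [0, 0, 1.2]}, {"xyz": [11, 46, 120], "twist": [0, 0, 1.2]}]}}

```text
schema error: expected keys gripper, xyz, twist
```

```bash
python3 look.py w2; for k in 0 1 2; do python3 fit.py w2 $k 2>&1 | head -3; done
```

```text
2.3333 [467.78 402.81 194.45] [180.    -0.    81.74] [0.49 0.17 0.26] 55.26575518947852
bracket_grip 0.94 [449.3  98.2] 5996 [[346.7, 497.9, 6.4], [379.9, 542.6, 9.1], [415.3, 577.2, 47.2]] [ 36.44 118.23 106.27]
  top ((379.7538146972656, 543.7115478515625), (55.506221771240234, 65.25328063964844), 23.99965476989746)
  all ((379.72137451171875, 546.86376953125), (61.334659576416016, 103.5347671508789), 20.4424991607666)
bracket_grip 0.69 [446.8 236.9] 4557 [[478.7, 490.8, 6.3], [514.1, 535.4, 9.1], [552.3, 571.2, 47.1]] [153.87 142.99  39.18]
  top ((518.427978515625, 536.3555908203125), (65.03710174560547, 55.99396896362305), 59.8344612121582)
  all ((517.5350341796875, 530.7459106445312), (84.53777313232422, 60.44035720825195), 59.5532112121582)
jig 0.73 [163.5 233.5] 18628 [[369.7, 179.4, 6.6], [466.0, 231.8, 12.5], [569.6, 281.1, 58.3]] [86.54 84.56 79.73]
fence 0.93 [158.9 285.1] 1702 [[513.5, 196.7, 15.0], [518.2, 227.1, 36.0], [559.2, 258.5, 59.0]] [87.57 80.98 74.14]
 sole (array([384.76, 533.85]), [73.24272155761719, 55.39113998413086], -66.04940795898438)
 Tfit grip xy [346.85 563.41] deg -6.666526076518103 cost 15.725735596090049 topz 46.05146785298015 n 1482
jig (array([481.75, 226.31]), [231.8160858154297, 101.03414916992188], -4.909919738769531)
 sole (array([513.13, 526.75]), [73.44581604003906, 54.84047317504883], 58.946083068847656)
 Tfit grip xy [487.54 554.24] deg -30.56292258276957 cost 18.716166886062542 topz 46.10644947215201 n 1047
jig (array([481.75, 226.31]), [231.8160858154297, 101.03414916992188], -4.909919738769531)
Traceback (most recent call last):
  File "fit.py", line 31, in <module>
    bracket(P,z[f"bracket_grip_{k}"]&(d>0),d)
```

View pics/w2.png

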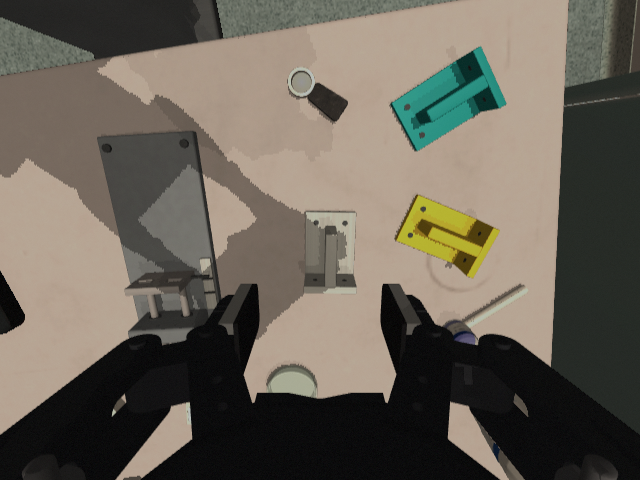

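The move was refused because each row needs all the keys, so nothing moved and the picture is unchanged. Sending it again with the gripper values.

Request:
{"name": "jog_arm", "arguments": {"commands": [{"xyz": [11, 46, 0], "twist": [0, 0, 1.2], "gripper": 55}, {"xyz": [11, 46, 40], "twist": [0, 0, 1.2], "gripper": 55}, {"xyz": [11, 46, 80], "twist": [0, 0, 1.2], "gripper": 55}, {"xyz": [11, 46, 115], "twist": [0, 0, 1.2], "gripper": 55}, {"xyz": [11, 46, 115], "twist": [0, 0, 1.2], "gripper": 55}, {"xyz": [11, 46, 115], "twist": [0, 0, 1.2], "gripper": 55}, {"xyz": [11, 46, 115], "twist": [0, 0, 1.2], "gripper": 55}]}}

```text
clock: 3.12
tool_pos: [516.2, 407.3, 81.5]
orientation: [3.14, -0.002, 1.405]
force: [0.9, -0.4, 0.7]
finger_gap: 54.7
```

```bash
python3 look.py w3; for k in 0 1 2; do python3 fit.py w3 $k 2>&1 | head -3; done
```

```text
3.1167 [516.2  407.35  81.48] [179.91  -0.09  80.5 ] [ 0.87 -0.35  0.66] 54.68013588763805
bracket_grip 0.76 [469.2  21.7] 7162 [[375.6, 493.8, 2.2], [394.7, 520.9, 8.3], [419.0, 576.6, 46.1]] [ 35.77 115.53 103.96]
  top ((389.31591796875, 522.5123291015625), (11.914560317993164, 20.194673538208008), 23.125614166259766)
  all ((382.1354064941406, 537.79638671875), (58.70769119262695, 83.33828735351562), 23.861162185668945)
bracket_grip 0.68 [316.8 244.3] 8928 [[475.8, 378.0, 6.8], [518.0, 407.8, 8.8], [552.7, 435.5, 47.0]] [129.54 124.4  111.51]
  top ((522.0171508789062, 406.50079345703125), (55.13035583496094, 64.98623657226562), 80.09886169433594)
  all ((514.5289306640625, 407.4586181640625), (57.731658935546875, 80.06884002685547), 80.09886169433594)
bracket_grip 0.67 [492.9 209.9] 10942 [[479.2, 490.5, 6.6], [515.3, 537.3, 9.1], [552.1, 571.2, 47.0]] [149.79 138.    37.1 ]
  top ((518.1863403320312, 536.8247680664062), (66.19134521484375, 55.87184524536133), 59.0861701965332)
  all ((523.8648681640625, 545.138671875), (116.23491668701172, 57.1026611328125), 59.505374908447266)
[... 514 characters left out ...]
5 topz 45.90098517690262 n 356
jig (array([481.18, 226.77]), [231.4800567626953, 101.40559387207031], -5.019142150878906)
 sole (array([511.47, 408.34]), [72.40686798095703, 55.49467849731445], -9.5999755859375)
 Tfit grip xy [514.3  407.86] deg -9.082517334122137 cost 0.19666793948517855 topz 46.06768997698234 n 2287
jig (array([481.18, 226.77]), [231.4800567626953, 101.40559387207031], -5.019142150878906)
 sole (array([512.88, 526.89]), [73.61890411376953, 55.354400634765625], 59.54620361328125)
 Tfit grip xy [487.74 554.41] deg -30.850760879587146 cost 18.94155719266967 topz 46.01099700755013 n 2600
jig (array([481.18, 226.77]), [231.4800567626953, 101.40559387207031], -5.019142150878906)
```

View pics/w3.png

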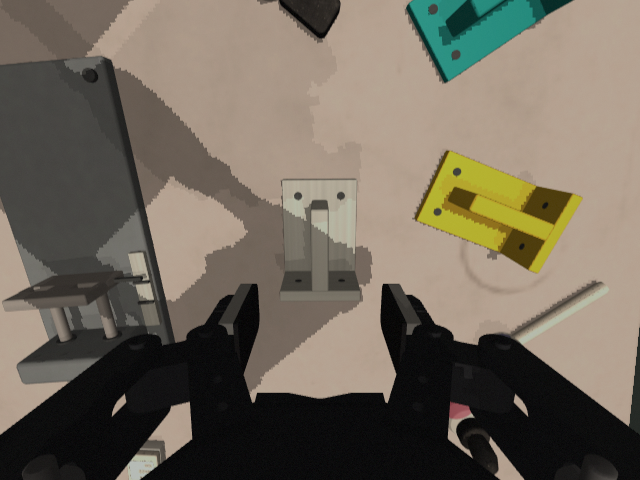

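The rib lies centred between the open fingers at (320,245), and both fits agree within 1 mm. Descending now, then closing.

Request:
{"name": "jog_arm", "arguments": {"commands": [{"xyz": [0, -2, 25], "twist": [0, 0, 0], "gripper": 55}, {"xyz": [0, -2, 50], "twist": [0, 0, 0], "gripper": 55}, {"xyz": [0, -2, 66], "twist": [0, 0, 0], "gripper": 55}, {"xyz": [0, -2, 66], "twist": [0, 0, 0], "gripper": 55}, {"xyz": [0, -2, 66], "twist": [0, 0, 0], "gripper": 55}, {"xyz": [0, -2, 66], "twist": [0, 0, 0], "gripper": 30}, {"xyz": [0, -2, 66], "twist": [0, 0, 0], "gripper": 20}, {"xyz": [0, -2, 66], "twist": [0, 0, 0], "gripper": 14}, {"xyz": [0, -2, 66], "twist": [0, 0, 0], "gripper": 8}, {"xyz": [0, -2, 66], "twist": [0, 0, 0], "gripper": 4}, {"xyz": [0, -2, 66], "twist": [0, 0, 0], "gripper": 0}, {"xyz": [0, -2, 66], "twist": [0, 0, 0], "gripper": 0}, {"xyz": [0, -2, 66], "twist": [0, 0, 0], "gripper": 0}, {"xyz": [0, -2, 66], "twist": [0, 0, 0], "gripper": 0}], "squeeze": 50}}

```text
clock: 4.48
tool_pos: [513.3, 407.0, 13.4]
orientation: [-3.142, 0.0, 1.405]
force: [0.3, -0.6, -0.2]
finger_gap: 0.1
```

The fingers shut to 0.1 mm instead of stopping on the 12 mm rib. I'll look before going on.

```bash
python3 look.py w4; for k in 0 1 2; do python3 fit.py w4 $k 2>&1 | head -2; done; python3 -c "
from h import *; print(bot.get_obs()['finger_gap'])"
```

```text
4.4833 [513.31 406.98  13.36] [-180.     0.    80.5] [ 0.34 -0.58 -0.2 ] 0.07883549141324694
bracket_grip 0.94 [513.6  18.3] 4669 [[395.6, 499.8, 2.3], [406.7, 518.6, 8.0], [421.5, 550.3, 9.5]] [ 36.14 122.11 109.72]
  top None
  all ((411.7445983886719, 527.9022827148438), (67.0357666015625, 29.901947021484375), 80.42312622070312)
bracket_grip 0.81 [321.9 243.2] 9732 [[474.4, 378.9, 6.5], [498.4, 411.8, 8.3], [546.1, 437.0, 46.6]] [127.38 121.47 108.9 ]
  top ((498.65411376953125, 409.4934997558594), (26.592113494873047, 18.482101440429688), 79.82276153564453)
  all ((511.183837890625, 407.7879333496094), (58.276126861572266, 73.16236114501953), 80.83097839355469)
bracket_grip 0.75 [552.8 238.2] 19212 [[478.5, 490.2, 5.8], [514.4, 533.7, 9.0], [552.9, 569.2, 46.8]] [145.03 131.51  34.77]
  top ((527.674560546875, 531.0352172851562), (66.48163604736328, 35.197486877441406), 60.590850830078125)
  all ((528.46240234375, 553.001708984375), (138.0567169189453, 64.3763198852539), 55.20078659057617)
jig 0.6 [ 39.7 275.2] 32730 [[379.0, 209.0, 3.1], [491.7, 259.9, 12.3], [566.1, 284.6, 47.4]] [68.17 66.49 62.48]
fence 0.69 [ 27.4 344.2] 3206 [[515.6, 224.7, 15.4], [521.7, 243.5, 32.1], [561.1, 267.0, 51.9]] [67.41 62.39 57.15]
fit.py:22: RuntimeWarning: Mean of empty slice.
  return (np.minimum(sd(p),5)**2).mean()+(np.minimum(cKDTree(T[:,:2]).query(g)[0],5)**2).mean()
 sole (array([511.21, 408.19]), [73.13456726074219, 55.79736328125], -9.290092468261719)
 Tfit grip xy [502.35 409.52] deg -9.07246823841556 cost 20.306244663106888 topz 46.04256555938889 n 897
 sole (array([512.89, 527.13]), [74.33049774169922, 55.41645812988281], 59.63903045654297)
 Tfit grip xy [513.47 527.28] deg 59.41879751061927 cost 7.009933810147455 topz 45.99976166327832 n 3595
0.08025701446469327
```

View pics/w4.png

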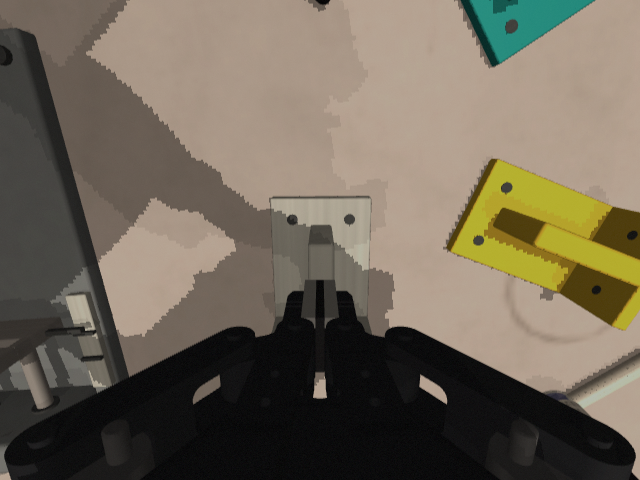

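```bash
python3 - <<'E'
from h import *
np.set_printoptions(precision=1,suppress=True)
z=np.load("w4.npz"); d=z["d"]; P=cloud(d,z["K"],z["R"],z["e"])
for v in (240,270,290,305,315,330,345,385):
    print(v,[(u,P[v,u].round(0).tolist(),z["im"][v,u].tolist()) for u in (295,311,320,329,345)])
save("w4c",cv2.resize(z["im"][180:420,220:420],None,fx=2.5,fy=2.5,interpolation=2))
E
```

```text
240 [(295, [497.0, 396.0, 8.0], [106, 101, 91]), (311, [490.0, 407.0, 38.0], [65, 62, 55]), (320, [490.0, 411.0, 38.0], [64, 62, 55]), (329, [491.0, 415.0, 39.0], [72, 68, 61]), (345, [501.0, 424.0, 8.0], [168, 160, 143])]
270 [(295, [515.0, 392.0, 8.0], [119, 112, 101]), (311, [502.0, 405.0, 46.0], [106, 101, 90]), (320, [503.0, 409.0, 45.0], [105, 101, 90]), (329, [503.0, 413.0, 46.0], [106, 102, 90]), (345, [519.0, 421.0, 8.0], [115, 108, 97])]
290 [(295, [527.0, 390.0, 8.0], [97, 92, 83]), (311, [503.0, 405.0, 66.0], [56, 54, 50]), (320, [504.0, 409.0, 64.0], [7, 8, 6]), (329, [504.0, 413.0, 66.0], [57, 55, 51]), (345, [532.0, 419.0, 8.0], [94, 90, 80])]
305 [(295, [506.0, 398.0, 70.0], [15, 15, 17]), (311, [503.0, 405.0, 78.0], [55, 52, 47]), (320, [504.0, 409.0, 78.0], [5, 2, 5]), (329, [504.0, 412.0, 79.0], [55, 53, 48]), (345, [509.0, 418.0, 71.0], [12, 13, 11])]
315 [(295, [506.0, 399.0, 78.0], [11, 10, 11]), (311, [504.0, 406.0, 85.0], [57, 54, 49]), (320, [504.0, 409.0, 85.0], [9, 10, 9]), (329, [504.0, 412.0, 86.0], [56, 53, 48]), (345, [509.0, 417.0, 78.0], [12, 15, 13])]
330 [(295, [501.0, 401.0, 98.0], [14, 15, 15]), (311, [503.0, 406.0, 96.0], [9, 10, 10]), (320, [509.0, 408.0, 87.0], [20, 19, 18]), (329, [503.0, 412.0, 98.0], [12, 12, 12]), (345, [504.0, 417.0, 98.0], [16, 16, 16])]
345 [(295, [501.0, 402.0, 106.0], [13, 13, 14]), (311, [505.0, 406.0, 102.0], [10, 8, 9]), (320, [515.0, 407.0, 87.0], [20, 20, 18]), (329, [504.0, 411.0, 105.0], [11, 9, 10]), (345, [504.0, 416.0, 106.0], [13, 11, 12])]
385 [(295, [497.0, 404.0, 129.0], [11, 12, 14]), (311, [521.0, 403.0, 99.0], [8, 6, 8]), (320, [601.0, 392.0, 1.0], [181, 162, 145]), (329, [523.0, 409.0, 98.0], [13, 11, 12]), (345, [499.0, 415.0, 128.0], [12, 10, 12])]
```

View pics/w4c.png

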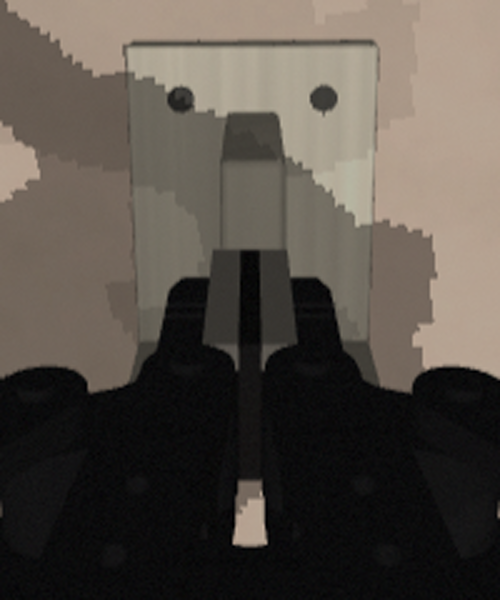

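```bash
python3 - <<'E'
from h import *
np.set_printoptions(precision=1,suppress=True)
T=np.array(bot.camera_info("wrist")["tool_from_camera"]); print(bot.camera_info("wrist")["K"])
for n in ("w1","w3","w4"):
    z=np.load(n+".npz"); d=z["d"]; v,u=np.mgrid[:480,:640]; K=z["K"]
    p=np.stack([(u-K[0,2])/K[0,0]*d,(v-K[1,2])/K[1,1]*d,d],-1)@T[:3,:3].T+T[:3,3]
    m=(d>0)&(d<175)&(v>200)&(abs(p[...,1])<40)&(abs(p[...,0])<60)
    if n=="w4": m&=(p[...,2]<-38)
    q=p[m]; i=np.argsort(-q[:,2])[:2000]; print(n,m.sum(),"tool z pct",np.percentile(q[:,2],[50,90,99,100]), q[i[::250]].tolist())
o=bot.get_obs(); print(o["q"],o["tool_pos"],o["joint_torque"],o["force"])
E
```

```text
[[339.    0.  319.5]
 [  0.  339.  238.1]
 [  0.    0.    1. ]]
w1 66854 tool z pct [-116.8  -89.4  -51.2  -40.7] [[-27.62513925730106, 0.07582136563844699, -40.710111974285724], [29.100118471345343, -9.737187428932401, -46.62040233511007], [33.98263773157175, -9.603572945471221, -49.40681859239703], [32.978191500016564, -9.452112239795376, -52.025592835110146], [-27.544736898187157, -3.0276687651131624, -54.28138246267709], [27.6030497318206, -9.355887333790598, -56.483123984603694], [32.273344504818375, -9.476535517566376, -58.534724584089616], [-27.267945318196276, -0.26504449642992256, -60.626010012714744]]
w3 66812 tool z pct [-116.8  -89.3  -51.3  -40.6] [[27.69897320699011, 1.184620830630621, -40.62486511724009], [27.492881984698908, -8.311992170684299, -46.51904571167239], [30.660713468775224, -9.58653292586714, -49.35837475253609], [-27.484597082851582, 3.2351877775965363, -52.0476719000914], [33.649199993251074, -9.636112919251232, -54.32783604549263], [-30.330009028337226, -9.83000268808965, -56.39420833260074], [36.89688895354093, -5.5246420837236485, -58.41245496572044], [-30.59585273669331, -9.691703556759137, -60.529306245508224]]
w4 71624 tool z pct [-118.7  -90.7  -54.   -39.9] [[-0.20181498522681424, -9.221981711998254, -39.89391279896637], [12.637151855481648, -5.184081401528196, -46.74222023940024], [11.042661780211095, -5.7261866476715895, -50.74794541505838], [2.6415665781260653, -10.089198951931458, -54.263306581273724], [12.890922930572994, -5.681074969573601, -57.804245663650434], [1.751777734144644, -9.900393919579301, -61.04686941801336], [-11.50949152975619, -6.021502820564919, -64.07479511268643], [6.083081902125431, -9.93139940998784, -66.84139472008998]]
[ 0.6  0.7  1.4  0.   1.  -0.8] [513.3 407.   13.3] [ -0.  -99.  -28.5  -0.    0.   -0. ] [-0.1  0.3 -0. ]
```

The crop shows the fingers shut above the rib: pads at depth-z of about 53 mm or more, while the state says the TCP is at 13 mm. Checking the fingertip height independently with the fixed cameras.

```bash
python3 - <<'E'
from h import *
np.set_printoptions(precision=1,suppress=True)
for n in ("scene","top"):
    c=cam(n); im,d=bot.read_camera(n); P=cloud(d,*c); u,v=proj([510,405,50.],*c).astype(int)
    m=(d>0)&(np.hypot(P[...,0]-510,P[...,1]-403)<40)&(P[...,2]>-20)
    dark=m&(im.max(-1)<60); q=P[dark]; print(n,(u,v),dark.sum(),"dark z pct",np.percentile(q[:,2],[0,2,5,10,50]) if len(q) else 0)
    col=[(r,P[r,u].round(0).tolist(),im[r,u].tolist()) for r in range(v-30,v+25,4)]; print(*col,sep="\n") if n=="scene" else 0
    if n=="scene": save("s2",cv2.resize(im[v-110:v+40,u-90:u+90],None,fx=4,fy=4,interpolation=2))
E
```

```text
scene (np.int64(261), np.int64(254)) 1201 dark z pct [ 56.2  73.   94.7 104.9 182.1]
(224, [501.0, 384.0, 155.0], [24, 24, 26])
(228, [501.0, 385.0, 144.0], [24, 24, 25])
(232, [503.0, 389.0, 130.0], [24, 24, 25])
(236, [503.0, 390.0, 118.0], [25, 25, 24])
(240, [502.0, 391.0, 106.0], [26, 26, 26])
(244, [503.0, 394.0, 92.0], [27, 26, 26])
(248, [504.0, 397.0, 79.0], [54, 52, 49])
(252, [506.0, 400.0, 63.0], [66, 64, 59])
(256, [504.0, 400.0, 53.0], [92, 88, 80])
(260, [504.0, 402.0, 39.0], [89, 86, 77])
(264, [503.0, 403.0, 27.0], [87, 84, 75])
(268, [500.0, 402.0, 16.0], [87, 83, 74])
(272, [497.0, 400.0, 7.0], [103, 99, 88])
(276, [485.0, 391.0, 7.0], [102, 98, 87])
top (np.int64(252), np.int64(262)) 0 dark z pct 0
```

View pics/s2.png

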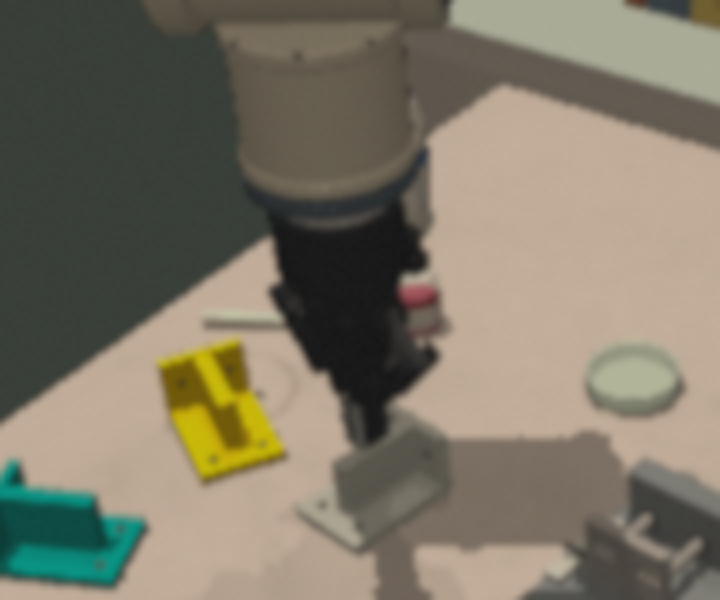

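The scene picture shows the shut fingers some 7 mm above the rib top, so the pads really sit about 40 mm nearer the wrist than the stated TCP. From here I'll go by the measured offset (fingertip = TCP − 40 mm along tool z): open and lower 40 mm, checking the force on the way.

Request:
{"name": "jog_arm", "arguments": {"commands": [{"xyz": [0, 0, 0], "twist": [0, 0, 0], "gripper": 55}, {"xyz": [0, 0, 0], "twist": [0, 0, 0], "gripper": 55}, {"xyz": [0, 0, 0], "twist": [0, 0, 0], "gripper": 55}, {"xyz": [0, 0, 0], "twist": [0, 0, 0], "gripper": 55}, {"xyz": [0, 0, 0], "twist": [0, 0, 0], "gripper": 55}, {"xyz": [0, 0, 0], "twist": [0, 0, 0], "gripper": 55}, {"xyz": [0, 0, 10], "twist": [0, 0, 0], "gripper": 55}, {"xyz": [0, 0, 20], "twist": [0, 0, 0], "gripper": 55}, {"xyz": [0, 0, 30], "twist": [0, 0, 0], "gripper": 55}, {"xyz": [0, 0, 30], "twist": [0, 0, 0], "gripper": 55}, {"xyz": [0, 0, 30], "twist": [0, 0, 0], "gripper": 55}]}}

```text
clock: 5.7
tool_pos: [512.6, 406.5, -17.8]
orientation: [-3.14, 0.001, 1.405]
force: [0.2, 1.0, -0.5]
finger_gap: 55.0
```

Request:
{"name": "jog_arm", "arguments": {"commands": [{"xyz": [0, 0, 4], "twist": [0, 0, 0], "gripper": 55}, {"xyz": [0, 0, 8], "twist": [0, 0, 0], "gripper": 55}, {"xyz": [0, 0, 8], "twist": [0, 0, 0], "gripper": 55}, {"xyz": [0, 0, 8], "twist": [0, 0, 0], "gripper": 55}]}}

```text
clock: 6.03
tool_pos: [513.2, 406.9, -24.7]
orientation: [-3.141, 0.0, 1.405]
force: [-0.5, -0.8, 0.5]
finger_gap: 55.0
```

Request:
{"name": "jog_arm", "arguments": {"commands": [{"xyz": [0, 0, 0], "twist": [0, 0, 0], "gripper": 30}, {"xyz": [0, 0, 0], "twist": [0, 0, 0], "gripper": 20}, {"xyz": [0, 0, 0], "twist": [0, 0, 0], "gripper": 14}, {"xyz": [0, 0, 0], "twist": [0, 0, 0], "gripper": 8}, {"xyz": [0, 0, 0], "twist": [0, 0, 0], "gripper": 4}, {"xyz": [0, 0, 0], "twist": [0, 0, 0], "gripper": 0}, {"xyz": [0, 0, 0], "twist": [0, 0, 0], "gripper": 0}, {"xyz": [0, 0, 0], "twist": [0, 0, 0], "gripper": 0}, {"xyz": [0, 0, 0], "twist": [0, 0, 0], "gripper": 0}], "squeeze": 50}}

```text
clock: 6.78
tool_pos: [513.5, 407.1, -24.3]
orientation: [3.141, -0.0, 1.405]
force: [0.1, -0.4, 5.2]
finger_gap: 11.5
```

Gap is 11.5 mm: the rib is held. Lifting, then checking the bracket in hand.

Request:
{"name": "jog_arm", "arguments": {"commands": [{"xyz": [0, 0, -10], "twist": [0, 0, 0], "gripper": 0}, {"xyz": [0, 0, -30], "twist": [0, 0, 0], "gripper": 0}, {"xyz": [0, 0, -50], "twist": [0, 0, 0], "gripper": 0}, {"xyz": [0, 0, -70], "twist": [0, 0, 0], "gripper": 0}, {"xyz": [0, 0, -80], "twist": [0, 0, 0], "gripper": 0}, {"xyz": [0, 0, -80], "twist": [0, 0, 0], "gripper": 0}, {"xyz": [0, 0, -80], "twist": [0, 0, 0], "gripper": 0}, {"xyz": [0, 0, -80], "twist": [0, 0, 0], "gripper": 0}], "squeeze": 60}}

```text
clock: 7.45
tool_pos: [512.7, 406.5, 54.3]
orientation: [-3.14, 0.001, 1.405]
force: [-0.7, -0.0, -2.2]
finger_gap: 11.4
```

```bash
python3 - <<'E'
from h import *
from fit import ax
np.set_printoptions(precision=2,suppress=True)
c=cam("wrist"); o=bot.get_obs(); im,d=bot.read_camera("wrist"); P=cloud(d,*c); save("w5",im)
print(o["tool_pos"],o["orientation"],o["force"],o["finger_gap"],o["clock"])
z0=o["tool_pos"][2]+24.5
m=(d>0)&(abs(P[...,2]-z0-8.3)<2.5)&(np.hypot(P[...,0]-510,P[...,1]-407)<70); q=P[m]
n,l=cv2.connectedComponents(m.astype(np.uint8)); k=np.argmax(np.bincount(l[l>0])); q=P[l==k]
print(z0,len(q),ax(q),"z",np.median(q[:,2])); A=np.c_[q[:,:2]-q[:,:2].mean(0),np.ones(len(q))]; print("tilt",np.linalg.lstsq(A,q[:,2],rcond=None)[0])
E
```

```text
[512.68 406.53  54.28] [-3.14  0.    1.4 ] [-0.7  -0.05 -2.21] 11.359732436309878 7.45
78.78252266842144 8668 (array([501.27, 408.44]), [56.227203369140625, 54.789886474609375], 80.41309356689453) z 86.72531130770926
tilt [-0.   -0.   86.72]
```

Request:
{"name": "jog_arm", "arguments": {"commands": [{"xyz": [-25, -6, 0], "twist": [0, 0, -1], "gripper": 0}, {"xyz": [-55, -14, 0], "twist": [0, 0, -2], "gripper": 0}, {"xyz": [-85, -21, 0], "twist": [0, 0, -3], "gripper": 0}, {"xyz": [-115, -29, 0], "twist": [0, 0, -4], "gripper": 0}, {"xyz": [-145, -36, 0], "twist": [0, 0, -4.6], "gripper": 0}, {"xyz": [-170, -43, 0], "twist": [0, 0, -4.6], "gripper": 0}, {"xyz": [-186, -46, 0], "twist": [0, 0, -4.6], "gripper": 0}, {"xyz": [-186, -46, 0], "twist": [0, 0, -4.6], "gripper": 0}, {"xyz": [-186, -46, 15], "twist": [0, 0, -4.6], "gripper": 0}, {"xyz": [-186, -46, 30], "twist": [0, 0, -4.6], "gripper": 0}, {"xyz": [-186, -46, 30], "twist": [0, 0, -4.6], "gripper": 0}, {"xyz": [-186, -46, 30], "twist": [0, 0, -4.6], "gripper": 0}]}}

```text
clock: 8.5
tool_pos: [436.6, 231.1, 24.6]
orientation: [-3.139, 0.001, 1.485]
force: [-0.8, -0.3, -1.3]
finger_gap: 11.4
```

```bash
cat > rel.py <<'E'
import sys
from h import *
from fit import ax
np.set_printoptions(precision=2,suppress=True)
c=cam("wrist"); o=bot.get_obs(); im,d=bot.read_camera("wrist"); P=cloud(d,*c); save(sys.argv[1],im)
np.savez(sys.argv[1]+".npz",im=im,d=d,P=P)
t=o["tool_pos"]; print(t,np.degrees(o["orientation"]),o["force"],o["finger_gap"],o["clock"])
def comp(m):
    n,l=cv2.connectedComponents(m.astype(np.uint8)); return l==np.argmax(np.bincount(l[l>0]))
a=np.radians(-4.9); M=np.array([[np.cos(a),-np.sin(a)],[np.sin(a),np.cos(a)]])
zs=t[2]+24.5+8.3
q=P[comp((d>0)&(abs(P[...,2]-zs)<2.5)&(np.hypot(P[...,0]-t[0],P[...,1]-t[1])<65))]; print("sole",len(q),ax(q),"z",np.median(q[:,2]))
s=q[:,:2]@M
b=P[comp((d>0)&(abs(P[...,2]-12.3)<2.2)&(abs(P[...,1]-230)<80))]; B=b[:,:2]@M; print("bed",len(b),"z",np.median(b[:,2]))
def edge(p,k,e,lo,hi):
    o=1-k; bins=np.linspace(lo,hi,13); pts=[]
    for i in range(12):
        w=p[(p[:,o]>=bins[i])&(p[:,o]<bins[i+1]),k]
        if len(w)>4: pts.append([bins[i]/2+bins[i+1]/2,e*np.sort(e*w)[-2]])
    pts=np.array(pts); l=np.polyfit(pts[:,0],pts[:,1],1); return round(np.median(pts[:,1]),2),round(np.degrees(np.arctan(l[0])),2),len(pts)
x0=B[:,0].min()
for e in (1,-1): print("bed y edge",e,edge(B,1,e,x0+10,x0+135)," sole y edge",e,edge(s,1,e,s[:,0].min()+4,s[:,0].min()+45))
print("bed near",edge(B,0,-1,228,307),"sole near",edge(s,0,-1,np.median(s[:,1])-24,np.median(s[:,1])+24))
f=P[(d>0)&(P[...,2]>22)&(P[...,2]<60)]; F=f[:,:2]@M; k=(F[:,0]>485)&(F[:,0]<515)&(abs(F[:,1]-267)<60); F=F[k]
if len(F)>20: print("fence n",len(F),"x",np.percentile(F[:,0],[1,10,50]),"y",np.percentile(F[:,1],[0,1,99,100]))
E
python3 rel.py w6
```

```text
[436.64 231.14  24.6 ] [-179.88    0.06   85.11] [-0.8  -0.33 -1.32] 11.425632293571573 8.5
sole 8685 (array([424.99, 232.07]), [56.17669677734375, 54.407588958740234], 85.05461883544922) z 57.09720927968863
bed 17385 z 12.10513803765545
bed y edge 1 (np.float64(316.3), np.float64(-0.12), 11)  sole y edge 1 (np.float64(295.32), np.float64(0.22), 12)
bed y edge -1 (np.float64(216.75), np.float64(-0.03), 11)  sole y edge -1 (np.float64(239.7), np.float64(-0.24), 12)
bed near (np.float64(345.04), np.float64(0.08), 12) sole near (np.float64(376.54), np.float64(0.09), 12)
```

View pics/w6.png

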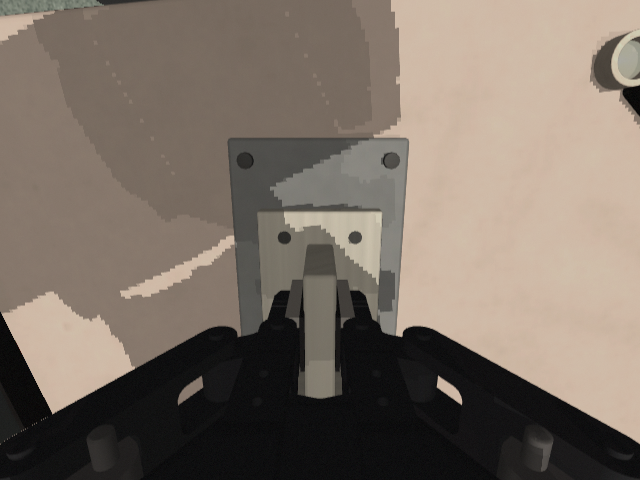

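The picture shows the bracket held level over the middle of the bed (sole at x 258-382, bed at 232-405) with its plate towards the fence. It is square within 0.2°, about 1 mm off centre and 37 mm above the bed. Lowering.

Request:
{"name": "jog_arm", "arguments": {"commands": [{"xyz": [-0.5, 0, 10], "twist": [0, 0, 0], "gripper": 0}, {"xyz": [-0.5, 0, 20], "twist": [0, 0, 0], "gripper": 0}, {"xyz": [-0.5, 0, 28], "twist": [0, 0, 0], "gripper": 0}, {"xyz": [-0.5, 0, 33], "twist": [0, 0, 0], "gripper": 0}, {"xyz": [-0.5, 0, 35], "twist": [0, 0, 0], "gripper": 0}, {"xyz": [-0.5, 0, 35], "twist": [0, 0, 0], "gripper": 0}, {"xyz": [-0.5, 0, 35], "twist": [0, 0, 0], "gripper": 0}, {"xyz": [-0.5, 0, 35], "twist": [0, 0, 0], "gripper": 0}]}}

```text
clock: 9.22
tool_pos: [437.4, 230.7, -9.4]
orientation: [3.141, -0.0, 1.485]
force: [-0.1, -0.5, -1.5]
finger_gap: 11.1
```

Request:
{"name": "jog_arm", "arguments": {"commands": [{"xyz": [0, 0, 0.5], "twist": [0, 0, 0], "gripper": 0}, {"xyz": [0, 0, 1], "twist": [0, 0, 0], "gripper": 0}, {"xyz": [0, 0, 1], "twist": [0, 0, 0], "gripper": 0}]}}

```text
clock: 9.47
tool_pos: [437.3, 230.7, -10.5]
orientation: [3.141, -0.0, 1.485]
force: [-0.2, 0.1, -1.6]
finger_gap: 11.1
```

Request:
{"name": "jog_arm", "arguments": {"commands": [{"xyz": [0, 0, 0.5], "twist": [0, 0, 0], "gripper": 0}, {"xyz": [0, 0, 1], "twist": [0, 0, 0], "gripper": 0}, {"xyz": [0, 0, 1], "twist": [0, 0, 0], "gripper": 0}, {"xyz": [0, 0, 1], "twist": [0, 0, 0], "gripper": 0}]}}

```text
clock: 9.8
tool_pos: [437.2, 230.6, -11.6]
orientation: [-3.142, 0.0, 1.485]
force: [-0.6, -0.4, -2.1]
finger_gap: 11.2
```

Request:
{"name": "jog_arm", "arguments": {"commands": [{"xyz": [0, 0, 0.3], "twist": [0, 0, 0], "gripper": 0}, {"xyz": [0, 0, 0.6], "twist": [0, 0, 0], "gripper": 0}, {"xyz": [0, 0, 0.6], "twist": [0, 0, 0], "gripper": 0}, {"xyz": [0, 0, 0.6], "twist": [0, 0, 0], "gripper": 0}]}}

```text
clock: 10.13
tool_pos: [437.2, 230.6, -12.2]
orientation: [-3.142, 0.0, 1.485]
force: [-0.0, -0.2, -2.5]
finger_gap: 11.4
```

Request:
{"name": "jog_arm", "arguments": {"commands": [{"xyz": [0, 0, 0.3], "twist": [0, 0, 0], "gripper": 0}, {"xyz": [0, 0, 0.5], "twist": [0, 0, 0], "gripper": 0}, {"xyz": [0, 0, 0.5], "twist": [0, 0, 0], "gripper": 0}, {"xyz": [0, 0, 0.5], "twist": [0, 0, 0], "gripper": 0}]}}

```text
clock: 10.47
tool_pos: [437.2, 230.6, -12.3]
orientation: [3.141, -0.0, 1.485]
force: [-1.8, -0.1, 10.1]
finger_gap: 11.2
```

```bash
python3 rel.py w7
```

```text
[437.23 230.64 -12.32] [179.98  -0.01  85.1 ] [-1.76 -0.07 10.13] 11.208010643363963 10.4667
sole 8677 (array([425.64, 231.55]), [56.245784759521484, 55.08433151245117], 85.07722473144531) z 20.12525142598031
bed 25307 z 12.127165252194573
bed y edge 1 (np.float64(316.31), np.float64(-0.47), 9)  sole y edge 1 (np.float64(294.87), np.float64(0.2), 12)
bed y edge -1 (np.float64(216.79), np.float64(0.72), 9)  sole y edge -1 (np.float64(239.2), np.float64(0.16), 12)
bed near (np.float64(345.21), np.float64(0.09), 12) sole near (np.float64(377.11), np.float64(0.08), 12)
```

Touchdown: the force stepped from −2.5 to +10 N, sole top is 20.1 mm, and the face is about 38 mm short of the fence. I'll ease the pressure and slide.

Request:
{"name": "jog_arm", "arguments": {"commands": [{"xyz": [0, 0, -0.2], "twist": [0, 0, 0], "gripper": 0}, {"xyz": [0, 0, -0.2], "twist": [0, 0, 0], "gripper": 0}, {"xyz": [0, 2, -0.2], "twist": [0, 0, 0], "gripper": 0}, {"xyz": [0, 5, -0.2], "twist": [0, 0, 0], "gripper": 0}, {"xyz": [0, 9, -0.2], "twist": [0, 0, 0], "gripper": 0}, {"xyz": [0, 13, -0.2], "twist": [0, 0, 0], "gripper": 0}, {"xyz": [0, 17, -0.2], "twist": [0, 0, 0], "gripper": 0}, {"xyz": [0, 21, -0.2], "twist": [0, 0, 0], "gripper": 0}, {"xyz": [0, 25, -0.2], "twist": [0, 0, 0], "gripper": 0}, {"xyz": [0, 28, -0.2], "twist": [0, 0, 0], "gripper": 0}, {"xyz": [0, 30, -0.2], "twist": [0, 0, 0], "gripper": 0}, {"xyz": [0, 30, -0.2], "twist": [0, 0, 0], "gripper": 0}, {"xyz": [0, 30, -0.2], "twist": [0, 0, 0], "gripper": 0}]}}

```text
clock: 11.6
tool_pos: [467.0, 228.0, -12.3]
orientation: [-3.142, 0.0, 1.485]
force: [-2.1, -1.3, 7.6]
finger_gap: 11.1
```

```bash
python3 rel.py w8
```

```text
[467.   228.01 -12.3 ] [-180.     0.    85.1] [-2.13 -1.27  7.56] 11.135101557830325 11.6
sole 8671 (array([455.26, 228.9 ]), [56.20634078979492, 54.72473907470703], 84.99407196044922) z 20.14856600245622
bed 42402 z 12.135936284910201
bed y edge 1 (np.float64(316.32), np.float64(-1.27), 12)  sole y edge 1 (np.float64(294.78), np.float64(0.17), 12)
bed y edge -1 (np.float64(216.9), np.float64(1.14), 12)  sole y edge -1 (np.float64(239.16), np.float64(-0.17), 12)
bed near (np.float64(345.0), np.float64(0.11), 12) sole near (np.float64(406.95), np.float64(-0.06), 12)
```

Request:
{"name": "jog_arm", "arguments": {"commands": [{"xyz": [0, 1, 0], "twist": [0, 0, 0], "gripper": 0}, {"xyz": [0, 2, 0], "twist": [0, 0, 0], "gripper": 0}, {"xyz": [0, 3, 0], "twist": [0, 0, 0], "gripper": 0}, {"xyz": [0, 4, 0], "twist": [0, 0, 0], "gripper": 0}, {"xyz": [0, 5, 0], "twist": [0, 0, 0], "gripper": 0}, {"xyz": [0, 6, 0], "twist": [0, 0, 0], "gripper": 0}, {"xyz": [0, 6, 0], "twist": [0, 0, 0], "gripper": 0}, {"xyz": [0, 6, 0], "twist": [0, 0, 0], "gripper": 0}]}}

```text
clock: 12.32
tool_pos: [472.5, 227.5, -12.3]
orientation: [-3.141, 0.0, 1.485]
force: [-5.0, -0.6, 8.9]
finger_gap: 11.3
```

Request:
{"name": "jog_arm", "arguments": {"commands": [{"xyz": [0, 1, 0], "twist": [0, 0, 0], "gripper": 0}, {"xyz": [0, 2, 0], "twist": [0, 0, 0], "gripper": 0}, {"xyz": [0, 2, 0], "twist": [0, 0, 0], "gripper": 0}, {"xyz": [0, 2, 0], "twist": [0, 0, 0], "gripper": 0}]}}

```text
clock: 12.65
tool_pos: [474.5, 227.3, -12.3]
orientation: [-3.141, 0.0, 1.485]
force: [-5.7, -1.1, 8.3]
finger_gap: 11.1
```

Request:
{"name": "jog_arm", "arguments": {"commands": [{"xyz": [0, 1, 0], "twist": [0, 0, 0], "gripper": 0}, {"xyz": [0, 2, 0], "twist": [0, 0, 0], "gripper": 0}, {"xyz": [0, 2, 0], "twist": [0, 0, 0], "gripper": 0}, {"xyz": [0, 2, 0], "twist": [0, 0, 0], "gripper": 0}]}}

```text
clock: 12.98
tool_pos: [475.7, 227.1, -12.3]
orientation: [-3.14, 0.0, 1.485]
force: [-9.0, 1.0, 12.9]
finger_gap: 11.4
```

Request:
{"name": "jog_arm", "arguments": {"commands": [{"xyz": [0, 1, 0], "twist": [0, 0, 0], "gripper": 0}, {"xyz": [0, 2, 0], "twist": [0, 0, 0], "gripper": 0}, {"xyz": [0, 3, 0], "twist": [0, 0, 0], "gripper": 0}, {"xyz": [0, 4, 0], "twist": [0, 0, 0], "gripper": 0}, {"xyz": [0, 4, 0], "twist": [0, 0, 0], "gripper": 0}, {"xyz": [0, 4, 0], "twist": [0, 0, 0], "gripper": 0}]}}

```text
clock: 13.48
tool_pos: [479.2, 226.8, -12.3]
orientation: [-3.139, 0.001, 1.485]
force: [-11.7, 2.7, 16.1]
finger_gap: 11.1
```

Contact with the fence shows (Fx is growing). The vertical press is rising, so I'll relieve it slightly and measure the fence position with the cameras.

Request:
{"name": "jog_arm", "arguments": {"commands": [{"xyz": [0, 0, -0.2], "twist": [0, 0, 0], "gripper": 0}, {"xyz": [0, 0, -0.4], "twist": [0, 0, 0], "gripper": 0}, {"xyz": [0, 0, -0.4], "twist": [0, 0, 0], "gripper": 0}, {"xyz": [0, 0, -0.4], "twist": [0, 0, 0], "gripper": 0}]}}

```text
clock: 13.82
tool_pos: [479.6, 226.8, -12.3]
orientation: [-3.139, 0.001, 1.485]
force: [-6.9, 1.8, 4.7]
finger_gap: 11.1
```

```bash
python3 rel.py w9; python3 - <<'E'
from h import *
np.set_printoptions(precision=1,suppress=True)
im,d=bot.read_camera("scene"); z=np.load("scene.npz"); c=cam("scene"); 
a=np.radians(-4.9); X=np.array([np.cos(a),np.sin(a),0]); Y=np.array([-np.sin(a),np.cos(a),0]); J=np.array([486.6,226.6,0])
for tag,dd in (("before",z["d"]),("now",d)):
    P=cloud(dd,*c)-J; q=np.stack([P@X,P@Y,P[...,2]],-1)
    m=(dd>0)&(q[...,2]>25)&(q[...,2]<66)&(abs(q[...,1]+8)<45)&(q[...,0]>-70)&(q[...,0]<100)
    h,e=np.histogram(q[m][:,0],np.arange(-70,101,5)); print(tag,m.sum(),dict(zip(e[:-1].astype(int).tolist(),h.tolist())))
im8=np.vstack([cv2.resize(im[240:340,260:385],(750,600),interpolation=2)]); save("s3",im8)
np.savez("s3.npz",im=im,d=d)
E
```

```text
[479.57 226.76 -12.3 ] [-179.87    0.04   85.1 ] [-6.92  1.78  4.74] 11.073947690725449 13.8167
sole 8666 (array([468.05, 227.66]), [56.186561584472656, 54.89331817626953], 84.95314025878906) z 20.14335414350431
bed 50367 z 12.104185364200305
bed y edge 1 (np.float64(316.36), np.float64(-0.11), 12)  sole y edge 1 (np.float64(294.56), np.float64(0.13), 12)
bed y edge -1 (np.float64(216.77), np.float64(-0.04), 12)  sole y edge -1 (np.float64(239.07), np.float64(0.1), 12)
bed near (np.float64(345.13), np.float64(0.12), 12) sole near (np.float64(419.7), np.float64(0.09), 12)
fence n 320 x [485.05 491.01 491.79] y [257.15 257.26 276.32 276.42]
before 754 {-70: 0, -65: 0, -60: 0, -55: 0, -50: 0, -45: 0, -40: 0, -35: 0, -30: 0, -25: 0, -20: 0, -15: 0, -10: 0, -5: 0, 0: 0, 5: 0, 10: 0, 15: 0, 20: 0, 25: 140, 30: 115, 35: 21, 40: 0, 45: 3, 50: 6, 55: 7, 60: 12, 65: 14, 70: 15, 75: 256, 80: 65, 85: 64, 90: 32, 95: 4}
now 680 {-70: 0, -65: 0, -60: 0, -55: 0, -50: 0, -45: 0, -40: 0, -35: 28, -30: 37, -25: 25, -20: 56, -15: 66, -10: 20, -5: 12, 0: 1, 5: 0, 10: 0, 15: 0, 20: 5, 25: 50, 30: 14, 35: 18, 40: 8, 45: 0, 50: 1, 55: 6, 60: 7, 65: 6, 70: 9, 75: 169, 80: 46, 85: 56, 90: 35, 95: 5}
```

View pics/s3.png

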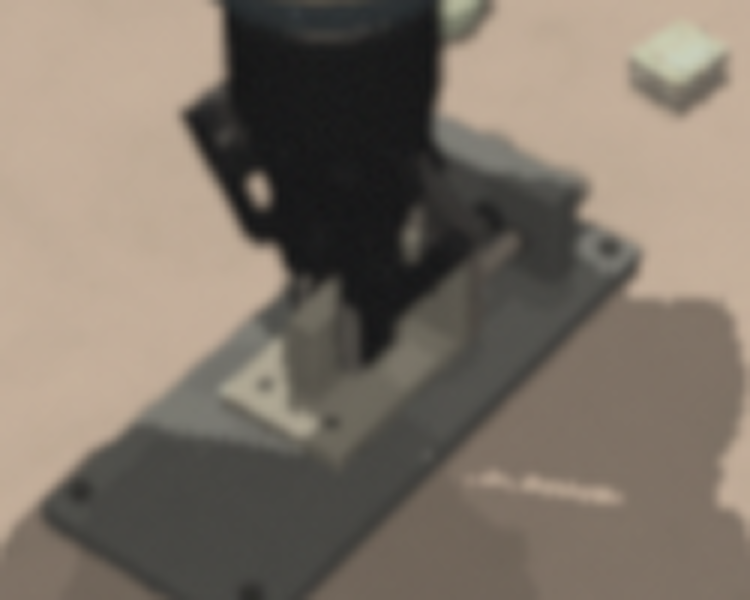

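The scene picture shows the bracket flat on the bed with its plate against the fence. Measured face position is jig x = 34.6, so the fence is pushed back about 4.6 mm. Pushing another 9 mm slowly.

Request:
{"name": "jog_arm", "arguments": {"commands": [{"xyz": [0, 1, 0], "twist": [0, 0, 0], "gripper": 0}, {"xyz": [0, 2, 0], "twist": [0, 0, 0], "gripper": 0}, {"xyz": [0, 3, 0], "twist": [0, 0, 0], "gripper": 0}, {"xyz": [0, 4, 0], "twist": [0, 0, 0], "gripper": 0}, {"xyz": [0, 5, 0], "twist": [0, 0, 0], "gripper": 0}, {"xyz": [0, 5, 0], "twist": [0, 0, 0], "gripper": 0}, {"xyz": [0, 5, 0], "twist": [0, 0, 0], "gripper": 0}]}}

```text
clock: 14.5
tool_pos: [484.2, 226.3, -12.3]
orientation: [-3.139, 0.001, 1.485]
force: [-9.6, 2.8, 7.2]
finger_gap: 11.3
```

Request:
{"name": "jog_arm", "arguments": {"commands": [{"xyz": [0, 1, 0], "twist": [0, 0, 0], "gripper": 0}, {"xyz": [0, 2, 0], "twist": [0, 0, 0], "gripper": 0}, {"xyz": [0, 3, 0], "twist": [0, 0, 0], "gripper": 0}, {"xyz": [0, 4, 0], "twist": [0, 0, 0], "gripper": 0}, {"xyz": [0, 4, 0], "twist": [0, 0, 0], "gripper": 0}, {"xyz": [0, 4, 0], "twist": [0, 0, 0], "gripper": 0}, {"xyz": [0, 4, 0], "twist": [0, 0, 0], "gripper": 0}]}}

```text
clock: 15.08
tool_pos: [487.7, 226.0, -12.3]
orientation: [-3.138, 0.001, 1.485]
force: [-12.2, 3.7, 9.2]
finger_gap: 11.7
```

```bash
python3 rel.py w10; python3 - <<'E'
from h import *
a,b=np.load("w9.npz"),np.load("w10.npz")
c=cv2.resize(b["im"][200:480,100:540],(800,509),interpolation=2); save("w10c",c)
E
```

```text
[487.66 225.98 -12.29] [-179.79    0.05   85.1 ] [-12.16   3.73   9.23] 11.683179797038271 15.0833
sole 8687 (array([476.3 , 226.92]), [56.27183532714844, 54.89623260498047], 85.15774536132812) z 20.192791796327754
bed 55520 z 12.113395704092838
bed y edge 1 (np.float64(316.43), np.float64(-0.17), 12)  sole y edge 1 (np.float64(294.57), np.float64(0.26), 12)
bed y edge -1 (np.float64(216.84), np.float64(-0.1), 12)  sole y edge -1 (np.float64(239.05), np.float64(0.22), 12)
bed near (np.float64(344.92), np.float64(0.13), 12) sole near (np.float64(427.88), np.float64(-0.01), 12)
fence n 866 x [485.2  486.15 491.33] y [257.13 257.36 276.06 276.36]
```

View pics/w10c.png

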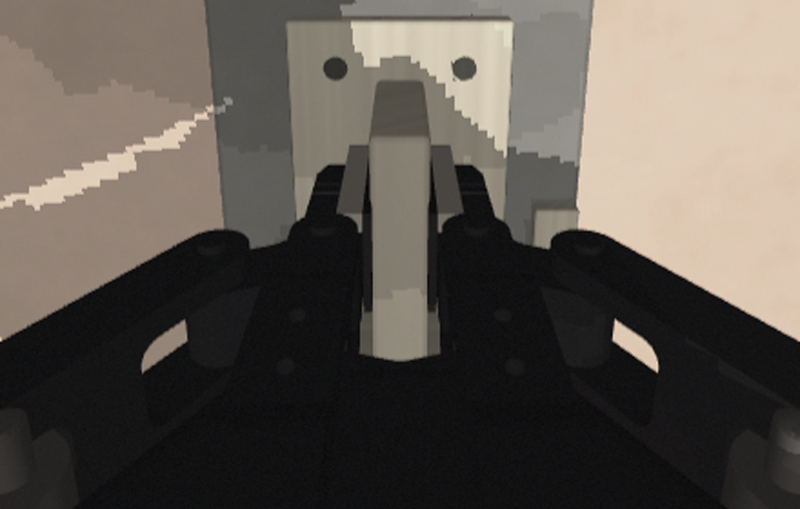

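The picture shows the rib firmly between the pads, the sole square on the bed and the gauge strip at (555,225). Face at jig x ≈ 43, so the push is about 13 mm; force minus bed friction gives about 8 N, which agrees. One short hold to confirm it is still, then I hand in.

Request:
{"name": "jog_arm", "arguments": {"commands": [{"xyz": [0, 0, -0.1], "twist": [0, 0, 0], "gripper": 0}, {"xyz": [0, 0, -0.1], "twist": [0, 0, 0], "gripper": 0}, {"xyz": [0, 0, -0.1], "twist": [0, 0, 0], "gripper": 0}, {"xyz": [0, 0, -0.1], "twist": [0, 0, 0], "gripper": 0}, {"xyz": [0, 0, -0.1], "twist": [0, 0, 0], "gripper": 0}, {"xyz": [0, 0, -0.1], "twist": [0, 0, 0], "gripper": 0}, {"xyz": [0, 0, -0.1], "twist": [0, 0, 0], "gripper": 0}, {"xyz": [0, 0, -0.1], "twist": [0, 0, 0], "gripper": 0}]}}

```text
clock: 15.8
tool_pos: [487.7, 226.0, -12.2]
orientation: [-3.138, 0.001, 1.485]
force: [-12.2, 3.4, 7.6]
finger_gap: 11.3
```

```bash
python3 rel.py w11 && python3 -c "
from plant import bot
print(bot.job_done()); o=bot.get_obs(); print(o['clock'],o['tool_pos'],o['force'],o['finger_gap'])"
```

```text
[487.69 226.01 -12.25] [-179.79    0.05   85.09] [-12.24   3.36   7.62] 11.303357734508456 15.8
sole 8678 (array([476.17, 227.02]), [56.35559844970703, 54.690940856933594], 85.11629486083984) z 20.226700774432246
bed 55504 z 12.132069296367888
bed y edge 1 (np.float64(316.42), np.float64(-0.18), 12)  sole y edge 1 (np.float64(294.64), np.float64(-0.13), 12)
bed y edge -1 (np.float64(216.83), np.float64(-0.07), 12)  sole y edge -1 (np.float64(239.01), np.float64(0.13), 12)
bed near (np.float64(344.96), np.float64(0.13), 12) sole near (np.float64(427.9), np.float64(-0.04), 12)
fence n 876 x [485.11 486.08 491.29] y [257.1  257.41 276.12 276.39]
the job is handed in; nothing more can be done
None
the job is handed in; nothing more can be done
```

I picked the aluminium bracket up by its rib and set it flat on the bed about 38 mm short of the fence. I then slid it against the fence and handed the job in at 15.9 s, still gripping and pushing. The hand-in gave no verdict.

**Last checks before handing in:**
- **Fence travel:** pushed back about 13 mm, worked out from the bracket's position on the bed. I could not see the pointer itself because the gripper hid it.
- **Push force:** the wrist read 12.2 N along the bed. Roughly 8–9 N of that is on the fence; the rest is bed friction, which I estimated rather than measured.
- **Position:** square within about 0.3°, centred within about 1 mm, flat on the bed (sole top at 20.2 mm), and still over the last 0.7 s.
- **Bystanders:** the arm felt no unexpected contact. I did not measure the loupe, dish, tape or box again at the end.

**What disagreed or failed:**
- **Tool point:** the real fingertips sit about 40 mm nearer the wrist than the reported tool point. The first grasp closed on air above the rib; two cameras confirmed the offset, and I corrected for it.
- **Refused move:** one move call was refused for a missing gripper value and moved nothing.
- **Side force:** about 3.4 N of sideways force remained at the end, without any measurable sideways shift.

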